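Reverse a row of palm gouges into the bench rack

TASK

The carver at this bench works through the gouges from the other end: move all four palm gouges from the stands on the plywood carry board into the holes of the oak bench rack, in the reverse order. The gouge now at the left end of its row goes into the right end hole of the rack, the second from the left into the second hole from the right, and so on, left and right both being those of the robot looking out over the bench. Leave every gouge standing upright, blade down in its hole, with its brass collar resting on the rack.

Things in the scene. Friction and masses are not known exactly. Their poses are not given: they have to be found in the camera images.
- gouge_knob: Palm gouge, 0.09 kg, standing blade down in a stand. Wooden handle, round: a squat mushroom: 26 mm stem, head 38 mm across at 26-42 mm above the origin, top at 50 mm; pinch it 34 mm above the origin, any yaw. Below: brass collar 34 mm across, 4 mm thick; steel blade 8 mm wide reaching 50 mm below the origin. Origin: on the axis at the collar underside, resting on the holder top; z up.
- gouge_barrel: Palm gouge, 0.09 kg, standing blade down in a stand. Wooden handle, round: a straight cylinder 32 mm thick with a steel hoop, flat top 72 mm above the origin; pinch it 34 mm above the origin, any yaw. Below: brass collar 34 mm across, 4 mm thick; steel blade 8 mm wide reaching 50 mm below the origin. Origin: on the axis at the collar underside, resting on the holder top; z up.
- gouge_pear: Palm gouge, 0.09 kg, standing blade down in a stand. Wooden handle, round: a pear: 25 mm neck, 36 mm thick at 30-50 mm above the origin, tapering to the top at 66 mm; pinch it 38 mm above the origin, any yaw. Below: brass collar 34 mm across, 4 mm thick; steel blade 8 mm wide reaching 50 mm below the origin. Origin: on the axis at the collar underside, resting on the holder top; z up.
- gouge_slim: Palm gouge, 0.09 kg, standing blade down in a stand. Wooden handle, round: a slim rod 24 mm thick, top 86 mm above the origin; pinch it 34 mm above the origin, any yaw. Below: brass collar 34 mm across, 4 mm thick; steel blade 8 mm wide reaching 50 mm below the origin. Origin: on the axis at the collar underside, resting on the holder top; z up.
- stand_knob: Fixed beech stand in which the knob gouge starts: block 50 x 50 x 64 mm with an upright 24 mm through hole in its middle. The four stands look alike, in a row on the carry board, 56 mm between centres; their order along the row varies. Origin: centre of the underside; top 64 mm above it.
- stand_barrel: Fixed beech stand in which the barrel gouge starts: block 50 x 50 x 64 mm with an upright 24 mm through hole in its middle. The four stands look alike, in a row on the carry board, 56 mm between centres; their order along the row varies. Origin: centre of the underside; top 64 mm above it.
- stand_pear: Fixed beech stand in which the pear gouge starts: block 50 x 50 x 64 mm with an upright 24 mm through hole in its middle. The four stands look alike, in a row on the carry board, 56 mm between centres; their order along the row varies. Origin: centre of the underside; top 64 mm above it.
- stand_slim: Fixed beech stand in which the slim gouge starts: block 50 x 50 x 64 mm with an upright 24 mm through hole in its middle. The four stands look alike, in a row on the carry board, 56 mm between centres; their order along the row varies. Origin: centre of the underside; top 64 mm above it.
- carry_board: Fixed plywood board 90 x 250 x 12 mm, to the robot's left or right, turned up to 20 degrees, with the row of four stands on it. Origin: centre of the underside; x across the row, away from the robot; y along the row, to the robot's left. Stands at y = 84, 28, -28, -84 mm, their tops 76 mm above the bench.
- bench_rack: Fixed oak rack, a block 70 x 250 x 70 mm beside the board, turned up to 20 degrees, with four upright 24 mm through holes in a row, empty at the start. Origin: centre of the underside; x across the row, away from the robot; y along the row, to the robot's left. Holes at x = 0, y = 84, 28, -28, -84 mm; top at z = 70 mm.

How it is judged (in metres and radians):
At the end, for the whole second after the job is handed in: Each gouge stands in the rack hole that mirrors its starting place (first from the left to first from the right, and so on): its axis within 10 mm of the hole's centre along and across the row, the underside of its collar within -4 to +5 mm of the rack's top, upright within 0.12 rad, and at rest (x of gouge_knob in the frame of bench_rack between -0.01 and 0.01 m and z of gouge_knob in the frame of bench_rack between 0.066 and 0.075 m and angle between each of gouge_knob, gouge_barrel, gouge_pear, gouge_slim's own z axis and vertical below 0.12 rad and linear speed of each of gouge_knob, gouge_barrel, gouge_pear, gouge_slim below 0.02 m/s and angular speed of each of gouge_knob, gouge_barrel, gouge_pear, gouge_slim below 0.2 rad/s and ((y of stand_knob in the frame of carry_board between 0.064 and 0.104 m and y of gouge_knob in the frame of bench_rack between -0.094 and -0.074 m) or (y of stand_knob in the frame of carry_board between 0.008 and 0.048 m and y of gouge_knob in the frame of bench_rack between -0.038 and -0.018 m) or (y of stand_knob in the frame of carry_board between -0.048 and -0.008 m and y of gouge_knob in the frame of bench_rack between 0.018 and 0.038 m) or (y of stand_knob in the frame of carry_board between -0.104 and -0.064 m and y of gouge_knob in the frame of bench_rack between 0.074 and 0.094 m)) and x of gouge_barrel in the frame of bench_rack between -0.01 and 0.01 m and z of gouge_barrel in the frame of bench_rack between 0.066 and 0.075 m and ((y of stand_barrel in the frame of carry_board between 0.064 and 0.104 m and y of gouge_barrel in the frame of bench_rack between -0.094 and -0.074 m) or (y of stand_barrel in the frame of carry_board between 0.008 and 0.048 m and y of gouge_barrel in the frame of bench_rack between -0.038 and -0.018 m) or (y of stand_barrel in the frame of carry_board between -0.048 and -0.008 m and y of gouge_barrel in the frame of bench_rack between 0.018 and 0.038 m) or (y of stand_barrel in the frame of carry_board between -0.104 and -0.064 m and y of gouge_barrel in the frame of bench_rack between 0.074 and 0.094 m)) and x of gouge_pear in the frame of bench_rack between -0.01 and 0.01 m and z of gouge_pear in the frame of bench_rack between 0.066 and 0.075 m and ((y of stand_pear in the frame of carry_board between 0.064 and 0.104 m and y of gouge_pear in the frame of bench_rack between -0.094 and -0.074 m) or (y of stand_pear in the frame of carry_board between 0.008 and 0.048 m and y of gouge_pear in the frame of bench_rack between -0.038 and -0.018 m) or (y of stand_pear in the frame of carry_board between -0.048 and -0.008 m and y of gouge_pear in the frame of bench_rack between 0.018 and 0.038 m) or (y of stand_pear in the frame of carry_board between -0.104 and -0.064 m and y of gouge_pear in the frame of bench_rack between 0.074 and 0.094 m)) and x of gouge_slim in the frame of bench_rack between -0.01 and 0.01 m and z of gouge_slim in the frame of bench_rack between 0.066 and 0.075 m and ((y of stand_slim in the frame of carry_board between 0.064 and 0.104 m and y of gouge_slim in the frame of bench_rack between -0.094 and -0.074 m) or (y of stand_slim in the frame of carry_board between 0.008 and 0.048 m and y of gouge_slim in the frame of bench_rack between -0.038 and -0.018 m) or (y of stand_slim in the frame of carry_board between -0.048 and -0.008 m and y of gouge_slim in the frame of bench_rack between 0.018 and 0.038 m) or (y of stand_slim in the frame of carry_board between -0.104 and -0.064 m and y of gouge_slim in the frame of bench_rack between 0.074 and 0.094 m))); the robot touches nothing.
It also fails if it takes over 115 s, if anything falls off the work surface, if the arm or the gripper's body presses on something with over 40 N, if the wrist force passes 120 N, or if a joint passes its speed limit or range.

ROBOT

A 6-joint arm with a two-finger parallel gripper is mounted at the origin on the work surface. World frame = base frame: x ahead of the robot, y to its left, z up, the work surface at z = 0. Lengths are in mm, angles in degrees, forces in N, time in s.
With the tool pointing down it reaches from about 300 to 850 mm from the base axis. Payload 4.2 kg.
Tool frame: the origin (TCP) lies midway between the tips of the shut fingers; the grasp point (between the pads) lies env.hold_point_z behind it (env.hold_point_z is the distance from the TCP to the grasp point, in mm); z points along the fingers, y is the line along which they close (so a half turn about z gives the same grasp; the last joint's range is limited). The gripper opens to 91 mm and grips with 3 to 60 N. Pads are 32 mm wide; open, the fingers measure 118 mm over their backs; the gripper's body (76 mm by 178 mm) begins 60 mm behind the grasp point.
Start: joints at [73.396, 18.312, 89.639, -0, 72.044, -1.146], TCP at [153.261, 554.215, 213.976] pointing down, gripper open.
Joint ranges: [-177.97, 177.97], [-48.28, 115.42], [12.27, 149.76], [-77.06, 257.06], [2.81, 150.46], [-146.56, 146.56]. Speed limits (degrees/s): [147.25, 147.25, 180, 180, 180, 180].

INTERFACE

Orientations are given as [roll, pitch, yaw] about the fixed x, y, z axes, in that order (R = Rz(yaw) Ry(pitch) Rx(roll)).
In Python, from workcell import env, viewer, spotter gives the robot as it stands.
- The arm moves only by the tool apply_moves, never from a script. Its arguments are lists of equal length, an entry for each row: "delta_pos": the shift along the world's x, y, z normalised to -1 to 1, where 1 is 120 mm, a list of three; "rot": the turn, a rotation vector about the world's x, y, z normalised to -1 to 1, where 1 is 1.5 rad, a list of three; "hand": the opening, from 0 (shut) to 1 (fully open). A call has 1 to 10 rows; each row is the pose to reach, as a shift and turn from the pose commanded when the call began; what a row does not reach only later rows make up. A row lasts 1/12 s, in which the tool goes at most 41.7 mm and 7.16 degrees, less where a joint would pass 70% of its speed; a pose out of reach is approached as far as the arm can. A call with a number of a shift or a turn outside -1 to 1 is refused whole. A call with a gripper value outside its range is refused whole. The fingers move at their own pace and stop on an object; "newtons" is the grip in N (left out, the last holds). Time passes only in rows, so rows that repeat a pose let the fingers close. It gives the time, the measured TCP pose, the force, the opening and the grip force at its end, in the units of the state.
- env.state(): the state, without advancing time (a new reading comes with each control period).
- viewer.grab_frame(name): name is "scene" or "top" or "wrist"; returns a dict with "pixels" (480x640x3 uint8, red, green, blue), "camera_matrix" (3x3 intrinsics, pixels), "k1" (the pictures are not rectified: a ray, as slopes to the right and down, at radius r is drawn at 1 + k1 r^2 times it, then the intrinsics apply), "R" (3x3) and "t" (3): a world point X has camera coordinates R X + t; the wrist camera has in their place "mount" (4x4, takes a point from camera to tool coordinates, whose origin is the TCP and whose axes are the flange's). Camera axes: x right, y down, z forward; pixel columns grow to the right and rows downward; lengths in mm; the calibration is good to about 2 mm. A picture is of the moment at which its call begins: read the wrist's pose just before it. There is no depth.
- env.job_done(): hands the job in; it is judged then, once.
Trained networks look in a picture, given as the dict that the camera call returned (one of the last four; its "shot" number tells which), for a name from the list of things; names that differ only in an ending like _2 or _b are one class to them, and where a whole thing is asked for, a point or a joint stands for the part that bears it (a point fixed in the world has none). Each returns a list of dicts, best first, with "score" (0 to 1); they miss things now and then, are a little off and sometimes report something else, mostly with a low value. They report only what shows in the picture. A call takes as long as a camera call.
- spotter.trace(picture, query): "mask" (480x640 bool, what is visible of it) and "box" ([centre column, centre row, width, height] in pixels, round what is visible of it).
- spotter.landmark_of(picture, query): "position" ([column, row] in pixels: a listed point, or the origin of a listed thing).
The state is a dict: "time_s": time; "qpos": joint angles; "qvel": joint speeds; "effort": joint torques, N m; "ee_pos": TCP position; "ee_rot": TCP orientation; "force": force on the tool from outside, world axes, zero at the start; "torque": the same for the moment, N m; "gripper_width": finger opening in mm; "gripper_force": force on a finger pad.
Only numpy, scipy, OpenCV 4.12 (cv2) and the standard library are available. Lean on these libraries where they do the work, as an engineer would, in place of code of your own. Each camera call takes 0.05 s, during which the arm holds its last target. There are 200 camera calls.

## Working session

There is one attempt and no reset: what is moved stays moved. The work goes in short steps, Python scripts to look and compute and a tool call to move; the robot and the scene stay as the last step left them, time stands still between calls to the robot, and variables do not carry over. Pictures are saved under pics/ and viewed, at most 14 in all, crops included, and the job is handed in when it is done.

Besides the shell and the picture viewer there is one more tool, called after "Emit:" as name(argument=value, ...), one argument or row to a line, values as JSON. apply_moves: Moves the arm, as the interface text tells. Its arguments: {"type":"object","properties":{"delta_pos":{"type":"array"},"rot":{"type":"array"},"hand":{"type":"array"},"newtons":{"type":"number"}},"required":["delta_pos","rot","hand"]}

```bash
mkdir -p pics; cat > h.py <<'E'
import numpy as np, cv2
from workcell import env, viewer, spotter
from scipy.spatial.transform import Rotation as Ro
G=['gouge_knob','gouge_barrel','gouge_pear','gouge_slim']
def grab(n):
    s=env.state(); p=viewer.grab_frame(n)
    if n=='wrist':
        T=np.eye(4); T[:3,:3]=Ro.from_euler('xyz',s['ee_rot'],degrees=True).as_matrix(); T[:3,3]=s['ee_pos']
        W=T@np.array(p['mount']); p['Rw']=W[:3,:3]; p['c']=W[:3,3]
    else:
        R=np.array(p['R']); p['Rw']=R.T; p['c']=-R.T@np.array(p['t'])
    return p
def ray(p,uv):
    K=np.array(p['camera_matrix']); k=float(np.ravel(p['k1'])[0])
    d=cv2.undistortPoints(np.array([[uv]],float),K,np.array([k,0,0,0,0]))[0,0]
    v=p['Rw']@np.array([d[0],d[1],1]); return v/np.linalg.norm(v)
def atz(p,uv,z):
    v=ray(p,uv); return p['c']+v*(z-p['c'][2])/v[2]
def tri(l):
    A=np.zeros((3,3)); b=np.zeros(3)
    for p,uv in l:
        v=ray(p,uv); M=np.eye(3)-np.outer(v,v); A+=M; b+=M@p['c']
    return np.linalg.solve(A,b)
def proj(p,X):
    K=np.array(p['camera_matrix']); k=float(np.ravel(p['k1'])[0])
    x=p['Rw'].T@(np.array(X)-p['c']); x=x[:2]/x[2]; x=x*(1+k*(x@x)); return K[:2,:2]@x+K[:2,2]
def save(p,n): cv2.imwrite('pics/'+n,p['pixels'][:,:,::-1])
E
python3 - <<'E'
from h import *
print(env.hold_point_z, env.state())
P={n:grab(n) for n in ['scene','top','wrist']}
for n in P: save(P[n],n+'0.png'); print(n,P[n]['c'].round())
for q in G+['stand_knob','carry_board','bench_rack']:
    l=[]
    for n in P:
        for d in spotter.landmark_of(P[n],q)[:4]:
            print(q,n,round(d['score'],2),np.round(d['position'],1))
            if n!='wrist' and d['score']>.5 and not [1 for a in l if a[2]==n]: l.append((P[n],d['position'],n))
    if len(l)==2: print('   tri',tri([a[:2] for a in l]).round(1))
E
```

```text
18.8 {'time_s': 0.0, 'qpos': array([ 7.33977173e+01,  1.83513063e+01,  8.97075309e+01, -7.37060491e-04,
        7.20436574e+01, -1.14629016e+00]), 'qvel': array([ 0.0036971 , -0.03272917, -0.09946415, -0.04735417, -0.03380387,
        0.01469178]), 'effort': array([-3.00950465e-03, -4.12463737e+01, -2.31971580e+01,  7.25627365e-02,
        4.58649639e-02, -1.45558815e-04]), 'ee_pos': array([153.09598243, 553.7094361 , 213.11601977]), 'ee_rot': array([-1.79897512e+02, -1.34981373e-03,  1.64544234e+02]), 'force': array([ 0.57881406, -0.68612138, -0.43981268]), 'torque': array([-0.01969447, -0.02474798, -0.01501795]), 'gripper_force': 0.0, 'gripper_width': 91.37355474486507}
scene [ 864. -366.  539.]
top [452.  -7. 808.]
wrist [ 88. 573. 383.]
gouge_knob scene 0.74 [392.4 222.7]
gouge_knob top 0.95 [239.9 223. ]
   tri [557.2 121.9  78.4]
gouge_barrel scene 0.55 [426.6 192.4]
gouge_barrel scene 0.25 [406.  240.8]
gouge_barrel top 0.61 [247.8 227.7]
gouge_barrel top 0.57 [171.3 230.4]
   tri [569.4 120.4 142.1]
gouge_pear scene 0.97 [415.9 204.6]
gouge_pear top 0.68 [205.2 228.6]
   tri [554.3 179.4  81.5]
gouge_slim scene 0.7 [370.5 244.5]
gouge_slim top 0.96 [279.3 218.3]
   tri [563.2  61.   74. ]
stand_knob scene 0.6 [392.7 252.9]
stand_knob top 0.6 [249.4 225.5]
   tri [564.2 119.3  17.7]
carry_board scene 0.82 [398.3 250.3]
bench_rack scene 0.61 [279.9 373.9]
bench_rack top 0.66 [413.7 207.2]
   tri [ 591.  -159.3   -4.8]
```

View pics/top0.png

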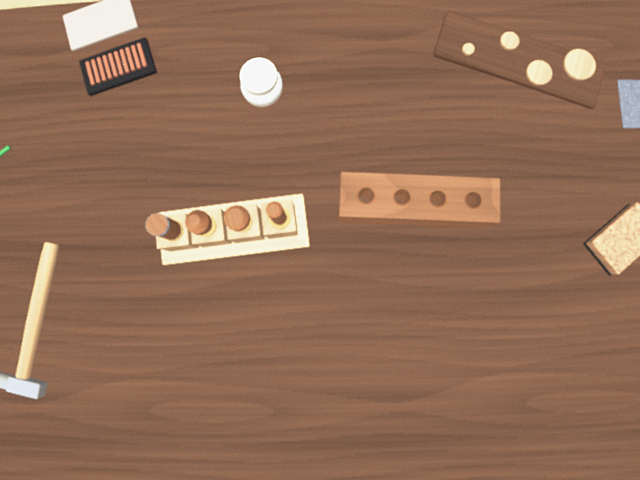

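View pics/scene0.png

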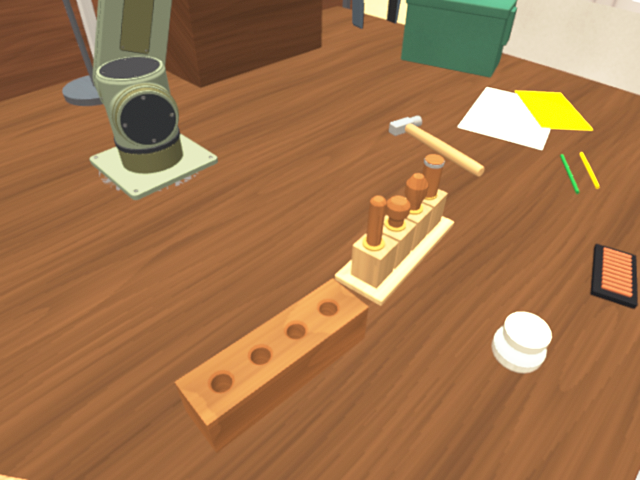

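The row from the left is barrel, pear, knob, slim (top view, columns 160, 200, 238, 277). The rack holes are at about (366,195), (402,197), (438,198) and (473,200) in the top view, and about (329,309), (296,331), (260,355) and (221,382) in the scene view.

```bash
python3 - <<'E'
from h import *
t=grab('top'); s=grab('scene')
def refine(p,uv,r):
    g=cv2.cvtColor(p['pixels'],cv2.COLOR_RGB2GRAY).astype(float); u,v=uv
    Y,X=np.mgrid[v-r:v+r+1,u-r:u+r+1]; w=g[v-r:v+r+1,u-r:u+r+1]; m=w<0.5*(w.min()+np.median(g[v-r-3:v+r+4,[u-r-2,u+r+2]]))
    return np.array([X[m].mean(),Y[m].mean()])
H=[]
for a,b in zip([(366,195),(402,197),(438,198),(473,200)],[(329,309),(296,331),(260,355),(221,382)]):
    a=refine(t,a,10); b=refine(s,b,12); x=tri([(t,a),(s,b)]); H.append(x)
    print('hole',a.round(1),b.round(1),x.round(1),atz(t,a,70)[:2].round(1),atz(s,b,70)[:2].round(1))
def fit(Q,n):
    Q=np.array(Q); c=Q.mean(0); d=Q[0]-Q[-1]; print(n,c.round(1),'spacing',np.linalg.norm(d)/3,'dir deg',np.degrees(np.arctan2(d[1],d[0])))
fit(H,'rack')
Q=[]
for q,tb in zip(['gouge_barrel','gouge_pear','gouge_knob','gouge_slim'],[(165,230),(203,226),(238,222),(278,218)]):
    c=[]
    for p,ref in ((t,np.array(tb)),(s,None)):
        D=spotter.landmark_of(p,q)
        if ref is not None: D=[d for d in D if np.linalg.norm(d['position']-ref)<14]
        if D: c.append((p,D[0]['position'])); print(q,np.round(D[0]['position'],1),atz(p,D[0]['position'],76)[:2].round(1))
    if len(c)==2: Q.append(tri(c)); print(q,Q[-1].round(1))
fit(Q,'gouges')
E
```

```text
hole [365.6 195. ] [328.  308.3] [598.8 -72.8  66.5] [597.7 -72.9] [601.2 -74.6]
hole [401.8 196.3] [295.3 331.1] [ 595.3 -129.3   66.4] [ 594.4 -129. ] [ 597.6 -130.9]
hole [437.5 198. ] [260.1 355.6] [ 591.5 -185.1   66.2] [ 590.5 -184.5] [ 593.9 -186.2]
hole [473.  199.5] [221.  382.6] [ 587.8 -241.1   66.1] [ 587.  -240.1] [ 590.3 -241.9]
rack [ 593.3 -157.1   66.3] spacing 56.22264615702982 dir deg 86.2538364658909
gouge_barrel [172.  230.2] [549.2 228.9]
gouge_barrel [428.5 191.1] [546.7 240.5]
gouge_barrel [550.3 228.4  83.2]
gouge_pear [203.1 227. ] [553.  179.9]
gouge_pear [414.5 205.8] [554.4 187.1]
gouge_pear [554.7 181.1  78.8]
gouge_knob [242.9 221.1] [560.6 117.8]
gouge_knob [392.4 223.3] [556.4 123. ]
gouge_knob [559.9 117.   81.5]
gouge_slim [280.3 218.3] [563.5  59.9]
gouge_slim [370.8 243.1] [562.3  61.2]
gouge_slim [563.3  59.7  77.6]
gouges [557.1 146.6  80.3] spacing 56.42164670658008 dir deg 94.4094686065015
```

Emit:
apply_moves(
  delta_pos=[
    [0.85,-0.99,0.06],
    [0.85,-0.99,0.06],
    [0.85,-0.99,0.06],
    [0.85,-0.99,0.06],
    [0.85,-0.99,0.06],
  ],
  rot=[
    [0,0,-0.204],
    [0,0,-0.204],
    [0,0,-0.204],
    [0,0,-0.204],
    [0,0,-0.204],
  ],
  hand=[1,1,1,1,1],
)

```text
time_s: 2.12
ee_pos: [258.1, 431.5, 221.7]
ee_rot: [-180.0, 0.1, 146.8]
force: [-0.4, -0.0, -0.0]
gripper_width: 91.1
gripper_force: 0.0
```

Emit:
apply_moves(
  delta_pos=[
    [0.85,-0.99,0.06],
    [0.85,-0.99,0.06],
    [0.85,-0.99,0.06],
    [0.85,-0.99,0.06],
    [0.85,-0.99,0.06],
  ],
  rot=[
    [0,0,-0.204],
    [0,0,-0.204],
    [0,0,-0.204],
    [0,0,-0.204],
    [0,0,-0.204],
  ],
  hand=[1,1,1,1,1],
)

```text
time_s: 2.53
ee_pos: [360.2, 313.5, 228.8]
ee_rot: [179.9, 0.1, 129.2]
force: [-0.1, 1.2, 0.3]
gripper_width: 91.3
gripper_force: 0.0
```

Emit:
apply_moves(
  delta_pos=[
    [0.85,-0.99,0.06],
    [0.85,-0.99,0.06],
    [0.85,-0.99,0.06],
    [0.85,-0.99,0.06],
    [0.85,-0.99,0.06],
  ],
  rot=[
    [0,0,-0.204],
    [0,0,-0.204],
    [0,0,-0.204],
    [0,0,-0.204],
    [0,0,-0.204],
  ],
  hand=[1,1,1,1,1],
)

```text
time_s: 2.95
ee_pos: [462.6, 195.1, 235.8]
ee_rot: [179.9, 0.1, 111.7]
force: [0.1, -0.1, -1.1]
gripper_width: 91.1
gripper_force: 0.0
```

Emit:
apply_moves(
  delta_pos=[
    [0.85,-0.99,0.06],
    [0.85,-0.99,0.06],
    [0.85,-0.99,0.06],
    [0.85,-0.99,0.06],
    [0.85,-0.99,0.06],
    [0.85,-0.99,0.06],
    [0.85,-0.99,0.06],
  ],
  rot=[
    [0,0,-0.204],
    [0,0,-0.204],
    [0,0,-0.204],
    [0,0,-0.204],
    [0,0,-0.204],
    [0,0,-0.204],
    [0,0,-0.204],
  ],
  hand=[1,1,1,1,1,1,1],
)

```text
time_s: 3.53
ee_pos: [560.6, 80.4, 242.4]
ee_rot: [-179.9, -0.1, 94.5]
force: [0.3, 0.3, 0.0]
gripper_width: 91.1
gripper_force: 0.0
```

```bash
python3 - <<'E'
from h import *
w=grab('wrist'); save(w,'w1.png'); print(w['c'].round(1))
ex=np.array([-.0768,.997])
for q in ['gouge_barrel','gouge_pear','gouge_knob','gouge_slim']:
    for d in spotter.landmark_of(w,q)[:3]: print(q,round(d['score'],2),np.round(d['position'],1),atz(w,d['position'],76)[:2].round(1))
    for d in spotter.trace(w,q)[:3]: print('  tr',round(d['score'],2),np.round(d['box'],1))
for d in spotter.landmark_of(w,'stand_knob')[:6]: print('st',round(d['score'],2),np.round(d['position'],1),atz(w,d['position'],12)[:2].round(1))
E
```

```text
[555.6 148.6 412.1]
gouge_barrel 0.81 [323.6  49.5] [551.3 232.2]
  tr 0.61 [323.1  35.9  46.4  71.8]
gouge_pear 0.62 [320.5 116.4] [553.  177.3]
  tr 0.97 [322.8 110.3  47.   51.2]
gouge_knob 0.63 [327.  175.8] [563.  125.8]
  tr 0.88 [325.5 181.4  42.2  46.9]
gouge_slim 0.71 [328.6 242.7] [569.8  62.6]
```

View pics/w1.png

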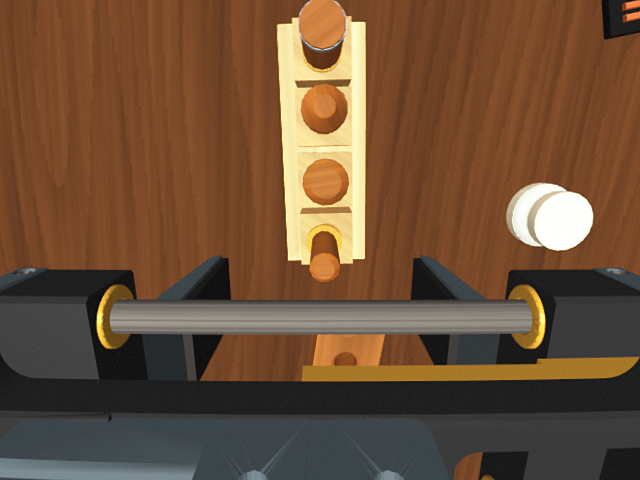

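The wrist view shows the row with barrel top at (322,23), pear at (323,108), knob at (325,182) and slim top at (324,267). I'll intersect these at their known heights.

```bash
python3 - <<'E'
from h import *
w=grab('wrist'); t=grab('top')
for n,uv,z in [('barrel',(322,23),148),('pear',(323,108),116),('knob',(325.5,181.5),110),('slim',(324,267),162)]: print(n,atz(w,uv,z).round(1))
for n,uv,z in [('barrel',(157.5,224.5),148),('pear',(197.5,221),126),('knob',(237,217.5),120),('slim',(275.5,210.5),162)]: print('top',n,atz(t,uv,z).round(1))
# board corners top view / wrist view
for uv in [(304,195),(309,246),(162,264)]: print('bc',atz(t,uv,12).round(1))
print('stand div pear/knob',atz(w,(325.5,149.5),76).round(1),'knob/slim',atz(w,(325.5,210),76).round(1), 'board edges @row150', atz(w,(288,150),12).round(1),atz(w,(365.5,150),12).round(1))
E
```

```text
barrel [550.6 229.3 148. ]
pear [555.5 179.  116. ]
knob [562.2 122.  110. ]
slim [565.1  64.8 162. ]
top barrel [548.2 226.5 148. ]
top pear [555.  175.3 126. ]
top knob [559.5 118.9 120. ]
top slim [561.3  58.4 162. ]
bc [611.8  25.3  12. ]
bc [525.6  18.6  12. ]
bc [500.9 266.2  12. ]
stand div pear/knob [560.6 147.8  76. ] knob/slim [565.1  92.6  76. ] board edges @row150 [521.2 144.2  12. ] [604.5 150.8  12. ]
```

Emit:
apply_moves(
  delta_pos=[
    [-0.08,1,0],
    [-0.08,1,0],
    [-0.08,1,0],
    [-0.08,1,0],
  ],
  rot=[
    [0,0,0],
    [0,0,0],
    [0,0,0],
    [0,0,0],
  ],
  hand=[1,1,1,1],
)

```text
time_s: 4.47
ee_pos: [551.0, 204.9, 242.5]
ee_rot: [180.0, -0.2, 94.7]
force: [0.5, -0.5, -0.3]
gripper_width: 91.1
gripper_force: 0.0
```

Emit:
apply_moves(
  delta_pos=[
    [0,0.25,0],
    [0,0.25,0],
    [0,0.25,0],
    [0,0.25,-1],
    [0,0.25,-1],
    [0,0.25,-1],
    [0,0.25,-1],
  ],
  rot=[
    [0,0,0],
    [0,0,0],
    [0,0,0],
    [0,0,0],
    [0,0,0],
    [0,0,0],
    [0,0,0],
  ],
  hand=[1,1,1,1,1,1,1],
)

```text
time_s: 5.05
ee_pos: [546.7, 225.7, 115.6]
ee_rot: [-179.2, 0.3, 94.4]
force: [-1.0, -0.5, -1.1]
gripper_width: 91.2
gripper_force: 0.0
```

Emit:
apply_moves(
  delta_pos=[
    [0,0,-0.25],
    [0,0,-0.25],
    [0,0,-0.25],
    [0,0,-0.25],
    [0,0,-0.25],
  ],
  rot=[
    [0,0,0],
    [0,0,0],
    [0,0,0],
    [0,0,0],
    [0,0,0],
  ],
  hand=[1,1,1,0.6,0.5],
  newtons=20,
)

```text
time_s: 5.47
ee_pos: [553.2, 229.3, 95.3]
ee_rot: [179.8, -0.1, 94.4]
force: [-1.0, -0.2, 0.6]
gripper_width: 81.0
gripper_force: 0.0
```

Emit:
apply_moves(
  delta_pos=[
    [0,0,0],
    [0,0,0],
    [0,0,0],
    [0,0,0],
    [0,0,0],
    [0,0,0],
    [0,0,0],
    [0,0,0],
  ],
  rot=[
    [0,0,0],
    [0,0,0],
    [0,0,0],
    [0,0,0],
    [0,0,0],
    [0,0,0],
    [0,0,0],
    [0,0,0],
  ],
  hand=[0.1,0.1,0.1,0.1,0.1,0.1,0.1,0.1],
  newtons=20,
)

```text
time_s: 6.13
ee_pos: [551.4, 229.0, 92.7]
ee_rot: [-180.0, 0.0, 94.4]
force: [-1.4, 0.6, 0.7]
gripper_width: 31.7
gripper_force: 20.0
```

Emit:
apply_moves(
  delta_pos=[
    [0,0,0.3],
    [0,0,0.65],
    [0,0,1],
    [0,0,1],
    [0,0,1],
  ],
  rot=[
    [0,0,0],
    [0,0,0],
    [0,0,0],
    [0,0,0],
    [0,0,0],
  ],
  hand=[0.1,0.1,0.1,0.1,0.1],
)

```text
time_s: 6.55
ee_pos: [553.1, 229.6, 215.6]
ee_rot: [179.6, -0.1, 94.4]
force: [0.3, -0.6, -0.8]
gripper_width: 31.7
gripper_force: 20.0
```

Emit:
apply_moves(
  delta_pos=[
    [0,0,0.3],
    [0,0,0.3],
    [0.02,-0.25,0.3],
    [0.05,-0.6,0.3],
    [0.08,-1,0.3],
    [0.08,-1,0.3],
  ],
  rot=[
    [0,0,0],
    [0,0,0],
    [0,0,0],
    [0,0,0],
    [0,0,0],
    [0,0,0],
  ],
  hand=[0.1,0.1,0.1,0.1,0.1,0.1],
)

```text
time_s: 7.05
ee_pos: [560.6, 103.5, 246.7]
ee_rot: [-179.8, 0.2, 94.2]
force: [0.7, 0.3, -1.1]
gripper_width: 31.4
gripper_force: 20.0
```

Emit:
apply_moves(
  delta_pos=[
    [0.08,-1,0],
    [0.08,-1,0],
    [0.08,-1,0],
    [0.08,-1,0],
  ],
  rot=[
    [0,0,-0.095],
    [0,0,-0.095],
    [0,0,-0.095],
    [0,0,-0.095],
  ],
  hand=[0.1,0.1,0.1,0.1],
)

```text
time_s: 7.38
ee_pos: [570.5, -17.0, 246.7]
ee_rot: [-179.9, 0.2, 85.9]
force: [-1.1, 1.2, -1.3]
gripper_width: 31.8
gripper_force: 20.0
```

Emit:
apply_moves(
  delta_pos=[
    [0.07,-1,0],
    [0.07,-1,0],
    [0.07,-1,0],
    [0.07,-1,0],
  ],
  rot=[
    [0,0,0],
    [0,0,0],
    [0,0,0],
    [0,0,0],
  ],
  hand=[0.1,0.1,0.1,0.1],
)

```text
time_s: 7.72
ee_pos: [579.1, -136.6, 246.5]
ee_rot: [-179.9, 0.2, 85.9]
force: [0.9, -0.3, -0.5]
gripper_width: 31.8
gripper_force: 20.0
```

Emit:
apply_moves(
  delta_pos=[
    [0.07,-0.92,0],
    [0.07,-0.92,0],
    [0.07,-0.92,0],
    [0.07,-0.92,0],
    [0.07,-0.92,0],
    [0.07,-0.92,0],
    [0.07,-0.92,0],
  ],
  rot=[
    [0,0,0],
    [0,0,0],
    [0,0,0],
    [0,0,0],
    [0,0,0],
    [0,0,0],
    [0,0,0],
  ],
  hand=[0.1,0.1,0.1,0.1,0.1,0.1,0.1],
)

```text
time_s: 8.3
ee_pos: [587.6, -239.6, 248.1]
ee_rot: [-179.9, -0.1, 86.3]
force: [0.7, -0.1, -1.9]
gripper_width: 31.7
gripper_force: 20.0
```

Emit:
apply_moves(
  delta_pos=[
    [0,0,-0.35],
    [0,0,-0.7],
    [0,0,-0.8],
    [0,0,-0.8],
    [0,0,-0.8],
    [0,0,-0.8],
  ],
  rot=[
    [0,0,0],
    [0,0,0],
    [0,0,0],
    [0,0,0],
    [0,0,0],
    [0,0,0],
  ],
  hand=[0.1,0.1,0.1,0.1,0.1,0.1],
)

```text
time_s: 8.8
ee_pos: [589.0, -241.0, 154.8]
ee_rot: [179.8, 0.1, 86.3]
force: [0.1, -0.4, -0.9]
gripper_width: 31.4
gripper_force: 20.0
```

```bash
python3 - <<'E'
from h import *
print(env.state()['ee_pos'])
w=grab('wrist'); s=grab('scene')
for i,y in enumerate([84,28,-28,-84]):
    X=np.array([592.8,-157,70])+y*np.array([.0654,.9979,0]); print(X.round(1),proj(w,X).round(),proj(s,X).round())
a=cv2.resize(s['pixels'][200:460,100:400],(460,400)); b=cv2.resize(w['pixels'][:,:],(534,400))
cv2.imwrite('pics/c1.png',cv2.resize(np.hstack([a[:,:,::-1],b[:,:,::-1]]),(796,320)))
E
```

```text
[ 589.04437807 -241.04098165  154.78394208]
[598.3 -73.2  70. ] [317. -13.] [327. 307.]
[ 594.6 -129.1   70. ] [317.  81.] [295. 329.]
[ 591.  -184.9   70. ] [317. 168.] [259. 353.]
[ 587.3 -240.8   70. ] [317. 246.] [220. 380.]
```

View pics/c1.png

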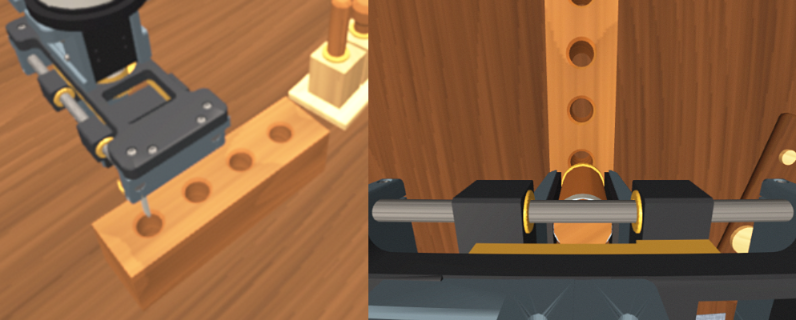

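Left: the blade tip, at about (148,214), is over the right-end hole, centred near (150,225). Right: the free holes lie where my projection puts them, so I'm lowering.

Emit:
apply_moves(
  delta_pos=[
    [0,0,-0.15],
    [0,0,-0.3],
    [0,0,-0.42],
    [0,0,-0.5],
    [0,0,-0.54],
    [0,0,-0.54],
    [0,0,-0.54],
    [0,0,-0.54],
  ],
  rot=[
    [0,0,0],
    [0,0,0],
    [0,0,0],
    [0,0,0],
    [0,0,0],
    [0,0,0],
    [0,0,0],
    [0,0,0],
  ],
  hand=[0.1,0.1,0.1,0.1,0.1,0.1,0.1,0.1],
)

```text
time_s: 9.57
ee_pos: [588.5, -241.7, 89.2]
ee_rot: [179.9, 0.0, 86.2]
force: [0.0, 0.0, 0.3]
gripper_width: 31.4
gripper_force: 20.0
```

Emit:
apply_moves(
  delta_pos=[
    [0,0,-0.01],
    [0,0,-0.015],
    [0,0,-0.015],
    [0,0,-0.015],
    [0,0,-0.015],
    [0,0,-0.015],
    [0,0,-0.015],
    [0,0,-0.015],
  ],
  rot=[
    [0,0,0],
    [0,0,0],
    [0,0,0],
    [0,0,0],
    [0,0,0],
    [0,0,0],
    [0,0,0],
    [0,0,0],
  ],
  hand=[0.1,0.1,0.4,0.8,1,1,1,1],
)

```text
time_s: 10.23
ee_pos: [587.7, -241.4, 86.3]
ee_rot: [180.0, 0.0, 86.2]
force: [0.3, 0.4, 0.1]
gripper_width: 67.3
gripper_force: 0.0
```

Emit:
apply_moves(
  delta_pos=[
    [0,0,0.1],
    [0,0,0.4],
    [0,0,0.75],
    [0,0,1],
    [0,0,1],
  ],
  rot=[
    [0,0,0],
    [0,0,0],
    [0,0,0],
    [0,0,0],
    [0,0,0],
  ],
  hand=[1,1,1,1,1],
)

```text
time_s: 10.65
ee_pos: [591.1, -242.9, 214.1]
ee_rot: [179.2, 0.3, 86.2]
force: [0.2, -0.3, 1.0]
gripper_width: 91.3
gripper_force: 0.0
```

```bash
python3 - <<'E'
from h import *
print(env.state()['ee_pos'])
s=grab('scene')
save(s,'s2.png')
for d in spotter.landmark_of(s,'gouge_barrel')[:2]: print(d['score'],d['position'],atz(s,d['position'],70))
E
```

```text
[ 591.14723602 -242.85785872  214.13112461]
0.75 [221.1, 377.0] [ 584.39604798 -237.37528078   70.        ]
0.73 [279.7, 374.5] [ 630.26962451 -187.0589833    70.        ]
```

View pics/s2.png

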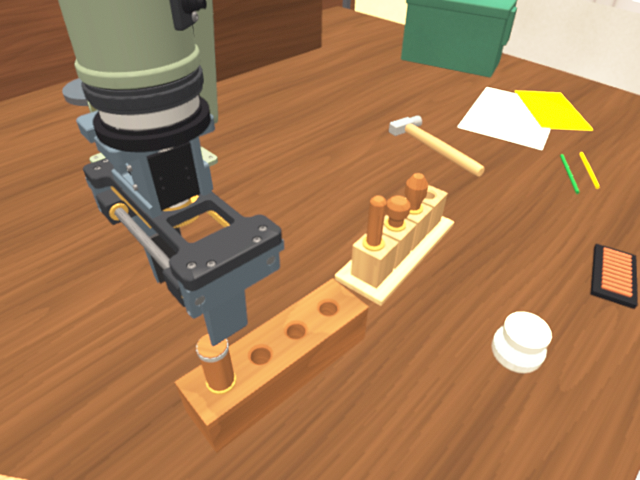

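The barrel stands upright in the right-end hole at (219,360), with its collar on the rack. Pear is next.

Emit:
apply_moves(
  delta_pos=[
    [-0.067,0.872,0],
    [-0.067,0.872,0],
    [-0.067,0.872,0],
    [-0.067,0.872,0],
  ],
  rot=[
    [0,0,0],
    [0,0,0],
    [0,0,0],
    [0,0,0],
  ],
  hand=[1,1,1,1],
)

```text
time_s: 11.08
ee_pos: [577.9, -132.3, 204.2]
ee_rot: [-179.7, -0.2, 86.5]
force: [0.0, -0.0, 0.2]
gripper_width: 91.1
gripper_force: 0.0
```

Emit:
apply_moves(
  delta_pos=[
    [-0.067,0.872,0],
    [-0.067,0.872,0],
    [-0.067,0.872,0],
    [-0.067,0.872,0],
  ],
  rot=[
    [0,0,0.095],
    [0,0,0.095],
    [0,0,0.095],
    [0,0,0.095],
  ],
  hand=[1,1,1,1],
)

```text
time_s: 11.42
ee_pos: [570.3, -28.6, 204.4]
ee_rot: [-179.8, -0.1, 94.6]
force: [0.6, 0.6, -1.1]
gripper_width: 91.2
gripper_force: 0.0
```

Emit:
apply_moves(
  delta_pos=[
    [-0.067,0.872,0],
    [-0.067,0.872,0],
    [-0.067,0.872,0],
    [-0.067,0.872,0],
  ],
  rot=[
    [0,0,0],
    [0,0,0],
    [0,0,0],
    [0,0,0],
  ],
  hand=[1,1,1,1],
)

```text
time_s: 11.75
ee_pos: [562.9, 75.1, 204.7]
ee_rot: [-179.9, -0.1, 94.6]
force: [0.5, 0.1, 0.3]
gripper_width: 91.6
gripper_force: 0.0
```

Emit:
apply_moves(
  delta_pos=[
    [-0.067,0.872,0],
    [-0.067,0.872,0],
    [-0.067,0.872,0],
    [-0.067,0.872,0],
    [-0.067,0.872,0],
    [-0.067,0.872,0],
    [-0.067,0.872,0],
  ],
  rot=[
    [0,0,0],
    [0,0,0],
    [0,0,0],
    [0,0,0],
    [0,0,0],
    [0,0,0],
    [0,0,0],
  ],
  hand=[1,1,1,1,1,1,1],
)

```text
time_s: 12.33
ee_pos: [555.8, 175.1, 205.7]
ee_rot: [-180.0, 0.1, 94.3]
force: [-0.9, 0.1, -0.9]
gripper_width: 91.2
gripper_force: 0.0
```

Emit:
apply_moves(
  delta_pos=[
    [0,0,-0.3],
    [0,0,-0.6],
    [0,0,-0.8],
    [0,0,-0.92],
    [0,0,-0.92],
    [0,0,-0.92],
    [0,0,-0.92],
    [0,0,-0.92],
  ],
  rot=[
    [0,0,0],
    [0,0,0],
    [0,0,0],
    [0,0,0],
    [0,0,0],
    [0,0,0],
    [0,0,0],
    [0,0,0],
  ],
  hand=[1,1,1,1,1,1,0.8,0.6],
)

```text
time_s: 13.0
ee_pos: [556.7, 177.0, 97.5]
ee_rot: [179.8, -0.0, 94.4]
force: [-0.1, -1.4, -0.7]
gripper_width: 80.5
gripper_force: 0.0
```

Emit:
apply_moves(
  delta_pos=[
    [0,0,0],
    [0,0,0],
    [0,0,0],
    [0,0,0],
    [0,0,0],
    [0,0,0],
    [0,0,0],
    [0,0,0],
  ],
  rot=[
    [0,0,0],
    [0,0,0],
    [0,0,0],
    [0,0,0],
    [0,0,0],
    [0,0,0],
    [0,0,0],
    [0,0,0],
  ],
  hand=[0.1,0.1,0.1,0.1,0.1,0.1,0.1,0.1],
  newtons=20,
)

```text
time_s: 13.67
ee_pos: [555.5, 177.2, 95.8]
ee_rot: [180.0, -0.0, 94.4]
force: [-0.2, 0.8, -0.5]
gripper_width: 35.3
gripper_force: 20.0
```

Emit:
apply_moves(
  delta_pos=[
    [0,0,0.3],
    [0,0,0.65],
    [0,0,1],
    [0,0,1],
    [0,0,1],
  ],
  rot=[
    [0,0,0],
    [0,0,0],
    [0,0,0],
    [0,0,0],
    [0,0,0],
  ],
  hand=[0.1,0.1,0.1,0.1,0.1],
)

```text
time_s: 14.08
ee_pos: [556.9, 177.6, 218.5]
ee_rot: [179.7, -0.1, 94.4]
force: [-0.3, -0.8, -1.8]
gripper_width: 34.8
gripper_force: 20.0
```

Emit:
apply_moves(
  delta_pos=[
    [0,0,0.27],
    [0,0,0.27],
    [0.02,-0.25,0.27],
    [0.06,-0.62,0.27],
    [0.06,-0.62,0.27],
  ],
  rot=[
    [0,0,0],
    [0,0,0],
    [0,0,0],
    [0,0,0],
    [0,0,0],
  ],
  hand=[0.1,0.1,0.1,0.1,0.1],
)

```text
time_s: 14.5
ee_pos: [562.2, 97.4, 246.0]
ee_rot: [-179.8, 0.3, 94.2]
force: [-1.2, -0.4, -1.0]
gripper_width: 35.2
gripper_force: 20.0
```

Emit:
apply_moves(
  delta_pos=[
    [0.08,-0.8,0],
    [0.08,-0.8,0],
    [0.08,-0.8,0],
    [0.08,-0.8,0],
  ],
  rot=[
    [0,0,-0.095],
    [0,0,-0.095],
    [0,0,-0.095],
    [0,0,-0.095],
  ],
  hand=[0.1,0.1,0.1,0.1],
)

```text
time_s: 14.83
ee_pos: [571.8, 3.6, 246.1]
ee_rot: [-179.8, 0.1, 86.0]
force: [0.2, -0.1, -1.2]
gripper_width: 35.2
gripper_force: 20.0
```

Emit:
apply_moves(
  delta_pos=[
    [0.08,-0.8,0],
    [0.08,-0.8,0],
    [0.08,-0.8,0],
    [0.08,-0.8,0],
  ],
  rot=[
    [0,0,0],
    [0,0,0],
    [0,0,0],
    [0,0,0],
  ],
  hand=[0.1,0.1,0.1,0.1],
)

```text
time_s: 15.17
ee_pos: [581.8, -91.0, 246.6]
ee_rot: [-179.9, 0.0, 86.1]
force: [0.2, 0.5, -1.2]
gripper_width: 35.1
gripper_force: 20.0
```

Emit:
apply_moves(
  delta_pos=[
    [0.076,-0.8,0],
    [0.076,-0.8,0],
    [0.076,-0.8,0],
    [0.076,-0.8,0],
    [0.076,-0.8,0],
    [0.076,-0.8,0],
    [0.076,-0.8,0],
  ],
  rot=[
    [0,0,0],
    [0,0,0],
    [0,0,0],
    [0,0,0],
    [0,0,0],
    [0,0,0],
    [0,0,0],
  ],
  hand=[0.1,0.1,0.1,0.1,0.1,0.1,0.1],
)

```text
time_s: 15.75
ee_pos: [591.0, -183.1, 248.0]
ee_rot: [-180.0, -0.1, 86.4]
force: [0.9, 0.9, -1.0]
gripper_width: 35.1
gripper_force: 20.0
```

Emit:
apply_moves(
  delta_pos=[
    [0,0,-0.35],
    [0,0,-0.65],
    [0,0,-0.75],
    [0,0,-0.75],
    [0,0,-0.75],
    [0,0,-0.75],
  ],
  rot=[
    [0,0,0],
    [0,0,0],
    [0,0,0],
    [0,0,0],
    [0,0,0],
    [0,0,0],
  ],
  hand=[0.1,0.1,0.1,0.1,0.1,0.1],
)

```text
time_s: 16.25
ee_pos: [592.3, -184.8, 160.0]
ee_rot: [179.8, 0.0, 86.3]
force: [-1.0, -0.2, -0.8]
gripper_width: 35.1
gripper_force: 20.0
```

```bash
cat > chk.py <<'E'
from h import *
import sys
print(env.state()['ee_pos'])
w=grab('wrist'); s=grab('scene')
a=cv2.resize(s['pixels'][200:460,100:400],(460,400)); b=cv2.resize(w['pixels'],(534,400))
cv2.imwrite('pics/'+sys.argv[1],cv2.resize(np.hstack([a[:,:,::-1],b[:,:,::-1]]),(796,320)))
E
python3 chk.py c2.png
```

```text
[ 592.32057325 -184.78000025  160.01037513]
```

View pics/c2.png

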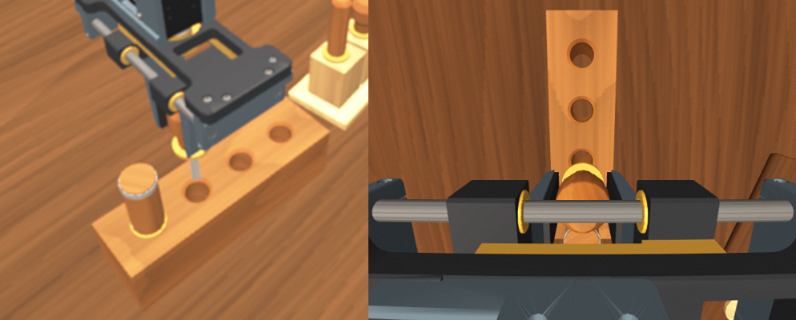

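The pear blade tip, at about (195,180), is over the third hole at (197,190). I'm inserting it and then releasing.

Emit:
apply_moves(
  delta_pos=[
    [0,0,-0.15],
    [0,0,-0.3],
    [0,0,-0.42],
    [0,0,-0.5],
    [0,0,-0.555],
    [0,0,-0.555],
    [0,0,-0.555],
    [0,0,-0.57],
    [0,0,-0.57],
  ],
  rot=[
    [0,0,0],
    [0,0,0],
    [0,0,0],
    [0,0,0],
    [0,0,0],
    [0,0,0],
    [0,0,0],
    [0,0,0],
    [0,0,0],
  ],
  hand=[0.1,0.1,0.1,0.1,0.1,0.1,0.1,0.1,0.1],
)

```text
time_s: 17.1
ee_pos: [591.5, -185.4, 90.5]
ee_rot: [179.9, 0.0, 86.2]
force: [-0.1, 0.6, 0.1]
gripper_width: 34.8
gripper_force: 20.0
```

Emit:
apply_moves(
  delta_pos=[
    [0,0,0],
    [0,0,0],
    [0,0,0],
    [0,0,0],
    [0,0,0],
    [0,0,0],
    [0,0,0],
    [0,0,0],
  ],
  rot=[
    [0,0,0],
    [0,0,0],
    [0,0,0],
    [0,0,0],
    [0,0,0],
    [0,0,0],
    [0,0,0],
    [0,0,0],
  ],
  hand=[0.4,0.6,0.8,1,1,1,1,1],
)

```text
time_s: 17.77
ee_pos: [591.0, -185.2, 89.8]
ee_rot: [180.0, 0.0, 86.2]
force: [0.4, 0.1, 0.7]
gripper_width: 80.6
gripper_force: 0.0
```

Emit:
apply_moves(
  delta_pos=[
    [0,0,0.1],
    [0,0,0.4],
    [0,0,0.75],
    [0,0,1],
    [0,0,1],
  ],
  rot=[
    [0,0,0],
    [0,0,0],
    [0,0,0],
    [0,0,0],
    [0,0,0],
  ],
  hand=[1,1,1,1,1],
)

```text
time_s: 18.18
ee_pos: [594.6, -186.4, 217.6]
ee_rot: [179.2, 0.2, 86.2]
force: [-0.5, -0.2, 0.5]
gripper_width: 91.2
gripper_force: 0.0
```

Emit:
apply_moves(
  delta_pos=[
    [-0.085,0.85,0],
    [-0.085,0.85,0],
    [-0.085,0.85,0],
    [-0.085,0.85,0],
  ],
  rot=[
    [0,0,0],
    [0,0,0],
    [0,0,0],
    [0,0,0],
  ],
  hand=[1,1,1,1],
)

```text
time_s: 18.52
ee_pos: [579.9, -79.4, 209.5]
ee_rot: [-179.9, -0.1, 86.5]
force: [-0.4, -0.1, 0.1]
gripper_width: 91.2
gripper_force: 0.0
```

Emit:
apply_moves(
  delta_pos=[
    [-0.085,0.85,0],
    [-0.085,0.85,0],
    [-0.085,0.85,0],
    [-0.085,0.85,0],
  ],
  rot=[
    [0,0,0.095],
    [0,0,0.095],
    [0,0,0.095],
    [0,0,0.095],
  ],
  hand=[1,1,1,1],
)

```text
time_s: 18.85
ee_pos: [570.1, 21.7, 209.5]
ee_rot: [-180.0, -0.1, 94.6]
force: [-0.6, 0.3, -0.9]
gripper_width: 91.0
gripper_force: 0.0
```

Emit:
apply_moves(
  delta_pos=[
    [-0.085,0.85,0],
    [-0.085,0.85,0],
    [-0.085,0.85,0],
    [-0.085,0.85,0],
    [-0.085,0.85,0],
    [-0.085,0.85,0],
    [-0.085,0.85,0],
  ],
  rot=[
    [0,0,0],
    [0,0,0],
    [0,0,0],
    [0,0,0],
    [0,0,0],
    [0,0,0],
    [0,0,0],
  ],
  hand=[1,1,1,1,1,1,1],
)

```text
time_s: 19.43
ee_pos: [560.8, 118.9, 209.6]
ee_rot: [-180.0, 0.0, 94.3]
force: [-0.6, -0.7, 0.4]
gripper_width: 90.7
gripper_force: 0.0
```

Emit:
apply_moves(
  delta_pos=[
    [0,0,-0.3],
    [0,0,-0.6],
    [0,0,-0.85],
    [0,0,-0.98],
    [0,0,-0.98],
    [0,0,-0.98],
    [0,0,-0.98],
    [0,0,-0.98],
  ],
  rot=[
    [0,0,0],
    [0,0,0],
    [0,0,0],
    [0,0,0],
    [0,0,0],
    [0,0,0],
    [0,0,0],
    [0,0,0],
  ],
  hand=[1,1,1,1,1,1,0.8,0.6],
)

```text
time_s: 20.1
ee_pos: [561.9, 120.5, 94.0]
ee_rot: [179.8, -0.0, 94.4]
force: [-0.6, 0.1, 0.7]
gripper_width: 80.6
gripper_force: 0.0
```

Emit:
apply_moves(
  delta_pos=[
    [0,0,0],
    [0,0,0],
    [0,0,0],
    [0,0,0],
    [0,0,0],
    [0,0,0],
    [0,0,0],
    [0,0,0],
  ],
  rot=[
    [0,0,0],
    [0,0,0],
    [0,0,0],
    [0,0,0],
    [0,0,0],
    [0,0,0],
    [0,0,0],
    [0,0,0],
  ],
  hand=[0.1,0.1,0.1,0.1,0.1,0.1,0.1,0.1],
  newtons=20,
)

```text
time_s: 20.77
ee_pos: [560.5, 120.8, 92.2]
ee_rot: [180.0, -0.0, 94.4]
force: [0.1, 0.2, 0.0]
gripper_width: 36.9
gripper_force: 20.0
```

Emit:
apply_moves(
  delta_pos=[
    [0,0,0.3],
    [0,0,0.65],
    [0,0,1],
    [0,0,1],
    [0,0,1],
  ],
  rot=[
    [0,0,0],
    [0,0,0],
    [0,0,0],
    [0,0,0],
    [0,0,0],
  ],
  hand=[0.1,0.1,0.1,0.1,0.1],
)

```text
time_s: 21.18
ee_pos: [561.8, 121.1, 214.9]
ee_rot: [179.6, -0.0, 94.4]
force: [-0.2, -1.0, -1.6]
gripper_width: 37.0
gripper_force: 20.0
```

Emit:
apply_moves(
  delta_pos=[
    [0,0,0.3],
    [0,0,0.3],
    [0.02,-0.2,0.3],
    [0.065,-0.48,0.3],
    [0.065,-0.48,0.3],
  ],
  rot=[
    [0,0,0],
    [0,0,0],
    [0,0,0],
    [0,0,0],
    [0,0,0],
  ],
  hand=[0.1,0.1,0.1,0.1,0.1],
)

```text
time_s: 21.6
ee_pos: [568.1, 58.7, 246.2]
ee_rot: [-179.9, 0.2, 94.2]
force: [1.1, 0.1, -0.6]
gripper_width: 37.1
gripper_force: 20.0
```

Emit:
apply_moves(
  delta_pos=[
    [0.11,-0.8,0],
    [0.11,-0.8,0],
    [0.11,-0.8,0],
    [0.11,-0.8,0],
  ],
  rot=[
    [0,0,-0.095],
    [0,0,-0.095],
    [0,0,-0.095],
    [0,0,-0.095],
  ],
  hand=[0.1,0.1,0.1,0.1],
)

```text
time_s: 21.93
ee_pos: [581.1, -35.8, 246.2]
ee_rot: [-179.8, 0.1, 86.0]
force: [0.7, 0.8, -0.5]
gripper_width: 37.4
gripper_force: 20.0
```

Emit:
apply_moves(
  delta_pos=[
    [0.11,-0.8,0],
    [0.11,-0.8,0],
    [0.11,-0.8,0],
    [0.11,-0.8,0],
    [0.11,-0.8,0],
    [0.11,-0.8,0],
    [0.11,-0.8,0],
  ],
  rot=[
    [0,0,0],
    [0,0,0],
    [0,0,0],
    [0,0,0],
    [0,0,0],
    [0,0,0],
    [0,0,0],
  ],
  hand=[0.1,0.1,0.1,0.1,0.1,0.1,0.1],
)

```text
time_s: 22.52
ee_pos: [594.4, -126.9, 247.9]
ee_rot: [-180.0, -0.1, 86.4]
force: [-0.2, -0.9, -0.4]
gripper_width: 37.1
gripper_force: 20.0
```

Emit:
apply_moves(
  delta_pos=[
    [0,0,-0.35],
    [0,0,-0.65],
    [0,0,-0.78],
    [0,0,-0.78],
    [0,0,-0.78],
    [0,0,-0.78],
  ],
  rot=[
    [0,0,0],
    [0,0,0],
    [0,0,0],
    [0,0,0],
    [0,0,0],
    [0,0,0],
  ],
  hand=[0.1,0.1,0.1,0.1,0.1,0.1],
)

```text
time_s: 23.02
ee_pos: [595.9, -128.3, 156.4]
ee_rot: [179.8, 0.0, 86.3]
force: [0.7, -0.4, -0.8]
gripper_width: 36.9
gripper_force: 20.0
```

```bash
python3 chk.py c3.png
```

```text
[ 595.88841872 -128.28269056  156.42411885]
```

View pics/c3.png

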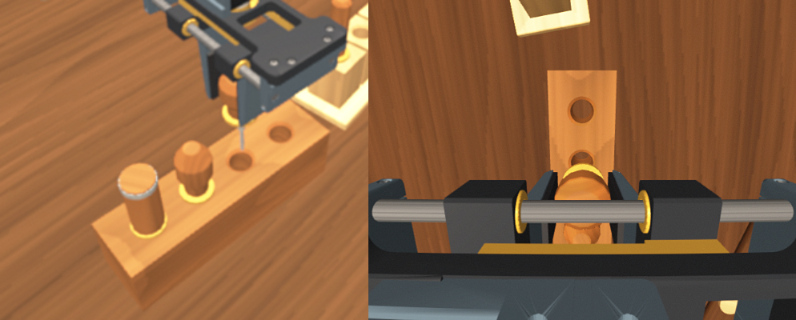

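The pear is seated, and the knob blade tip, at (241,148), is over the second hole at (240,160). I'm inserting the knob.

Emit:
apply_moves(
  delta_pos=[
    [0,0,-0.15],
    [0,0,-0.3],
    [0,0,-0.42],
    [0,0,-0.5],
    [0,0,-0.55],
    [0,0,-0.55],
    [0,0,-0.55],
    [0,0,-0.567],
    [0,0,-0.567],
  ],
  rot=[
    [0,0,0],
    [0,0,0],
    [0,0,0],
    [0,0,0],
    [0,0,0],
    [0,0,0],
    [0,0,0],
    [0,0,0],
    [0,0,0],
  ],
  hand=[0.1,0.1,0.1,0.1,0.1,0.1,0.1,0.1,0.1],
)

```text
time_s: 23.87
ee_pos: [595.1, -128.9, 87.2]
ee_rot: [179.9, 0.0, 86.2]
force: [-0.5, 0.2, -1.5]
gripper_width: 36.9
gripper_force: 20.0
```

Emit:
apply_moves(
  delta_pos=[
    [0,0,0],
    [0,0,0],
    [0,0,0],
    [0,0,0],
    [0,0,0],
    [0,0,0],
    [0,0,0],
    [0,0,0],
  ],
  rot=[
    [0,0,0],
    [0,0,0],
    [0,0,0],
    [0,0,0],
    [0,0,0],
    [0,0,0],
    [0,0,0],
    [0,0,0],
  ],
  hand=[0.4,0.6,0.8,1,1,1,1,1],
)

```text
time_s: 24.53
ee_pos: [594.6, -128.8, 86.6]
ee_rot: [180.0, 0.0, 86.2]
force: [0.1, 0.8, -0.7]
gripper_width: 80.6
gripper_force: 0.0
```

Emit:
apply_moves(
  delta_pos=[
    [0,0,0.1],
    [0,0,0.4],
    [0,0,0.75],
    [0,0,1],
    [0,0,1],
  ],
  rot=[
    [0,0,0],
    [0,0,0],
    [0,0,0],
    [0,0,0],
    [0,0,0],
  ],
  hand=[1,1,1,1,1],
)

```text
time_s: 24.95
ee_pos: [598.4, -129.7, 214.2]
ee_rot: [179.2, 0.1, 86.2]
force: [0.0, 0.5, -0.2]
gripper_width: 91.5
gripper_force: 0.0
```

Emit:
apply_moves(
  delta_pos=[
    [-0.128,0.8,0],
    [-0.128,0.8,0],
    [-0.128,0.8,0],
    [-0.128,0.8,0],
  ],
  rot=[
    [0,0,0.095],
    [0,0,0.095],
    [0,0,0.095],
    [0,0,0.095],
  ],
  hand=[1,1,1,1],
)

```text
time_s: 25.28
ee_pos: [578.4, -29.8, 206.3]
ee_rot: [-180.0, -0.1, 94.6]
force: [-0.1, -0.5, -0.6]
gripper_width: 91.2
gripper_force: 0.0
```

Emit:
apply_moves(
  delta_pos=[
    [-0.128,0.8,0],
    [-0.128,0.8,0],
    [-0.128,0.8,0],
    [-0.128,0.8,0],
    [-0.128,0.8,0],
    [-0.128,0.8,0],
    [-0.128,0.8,0],
  ],
  rot=[
    [0,0,0],
    [0,0,0],
    [0,0,0],
    [0,0,0],
    [0,0,0],
    [0,0,0],
    [0,0,0],
  ],
  hand=[1,1,1,1,1,1,1],
)

```text
time_s: 25.87
ee_pos: [564.3, 61.6, 206.4]
ee_rot: [180.0, 0.0, 94.3]
force: [0.2, 0.1, -0.5]
gripper_width: 91.0
gripper_force: 0.0
```

Emit:
apply_moves(
  delta_pos=[
    [0,0,-0.25],
    [0,0,-0.5],
    [0,0,-0.7],
    [0,0,-0.85],
    [0,0,-0.94],
    [0,0,-0.94],
    [0,0,-0.94],
    [0,0,-0.94],
  ],
  rot=[
    [0,0,0],
    [0,0,0],
    [0,0,0],
    [0,0,0],
    [0,0,0],
    [0,0,0],
    [0,0,0],
    [0,0,0],
  ],
  hand=[1,1,1,1,1,1,0.8,0.6],
)

```text
time_s: 26.53
ee_pos: [565.1, 62.8, 95.0]
ee_rot: [179.8, 0.0, 94.4]
force: [0.0, -1.0, 0.0]
gripper_width: 80.7
gripper_force: 0.0
```

Emit:
apply_moves(
  delta_pos=[
    [0,0,0],
    [0,0,0],
    [0,0,0],
    [0,0,0],
    [0,0,0],
    [0,0,0],
    [0,0,0],
    [0,0,0],
    [0,0,0],
  ],
  rot=[
    [0,0,0],
    [0,0,0],
    [0,0,0],
    [0,0,0],
    [0,0,0],
    [0,0,0],
    [0,0,0],
    [0,0,0],
    [0,0,0],
  ],
  hand=[0.05,0.05,0.05,0.05,0.05,0.05,0.05,0.05,0.05],
  newtons=20,
)

```text
time_s: 27.28
ee_pos: [563.9, 63.2, 93.7]
ee_rot: [180.0, 0.0, 94.4]
force: [0.4, -0.4, -0.8]
gripper_width: 23.3
gripper_force: 20.0
```

Emit:
apply_moves(
  delta_pos=[
    [0,0,0.3],
    [0,0,0.65],
    [0,0,0.9],
    [0,0,0.9],
    [0,0,0.9],
  ],
  rot=[
    [0,0,0],
    [0,0,0],
    [0,0,0],
    [0,0,0],
    [0,0,0],
  ],
  hand=[0.05,0.05,0.05,0.05,0.05],
)

```text
time_s: 27.7
ee_pos: [564.9, 63.3, 203.6]
ee_rot: [179.7, -0.0, 94.4]
force: [-0.8, -0.3, -1.9]
gripper_width: 23.9
gripper_force: 20.0
```

Emit:
apply_moves(
  delta_pos=[
    [0.05,-0.2,0],
    [0.144,-0.567,0],
    [0.144,-0.567,0],
    [0.144,-0.567,0],
  ],
  rot=[
    [0,0,-0.095],
    [0,0,-0.095],
    [0,0,-0.095],
    [0,0,-0.095],
  ],
  hand=[0.05,0.05,0.05,0.05],
)

```text
time_s: 28.03
ee_pos: [580.5, -6.7, 199.6]
ee_rot: [-179.8, 0.0, 86.1]
force: [0.2, 0.1, -0.2]
gripper_width: 23.7
gripper_force: 20.0
```

Emit:
apply_moves(
  delta_pos=[
    [0.144,-0.567,0],
    [0.144,-0.567,0],
    [0.144,-0.567,0],
    [0.144,-0.567,0],
    [0.144,-0.567,-0.2],
    [0.144,-0.567,-0.38],
    [0.144,-0.567,-0.38],
    [0.144,-0.567,-0.38],
    [0.144,-0.567,-0.38],
  ],
  rot=[
    [0,0,0],
    [0,0,0],
    [0,0,0],
    [0,0,0],
    [0,0,0],
    [0,0,0],
    [0,0,0],
    [0,0,0],
    [0,0,0],
  ],
  hand=[0.05,0.05,0.05,0.05,0.05,0.05,0.05,0.05,0.05],
)

```text
time_s: 28.78
ee_pos: [598.8, -71.8, 156.9]
ee_rot: [179.9, -0.0, 86.3]
force: [-0.6, 1.4, 0.4]
gripper_width: 23.9
gripper_force: 20.0
```

```bash
python3 chk.py c4.png
```

```text
[598.81410664 -71.79590544 156.94138085]
```

View pics/c4.png

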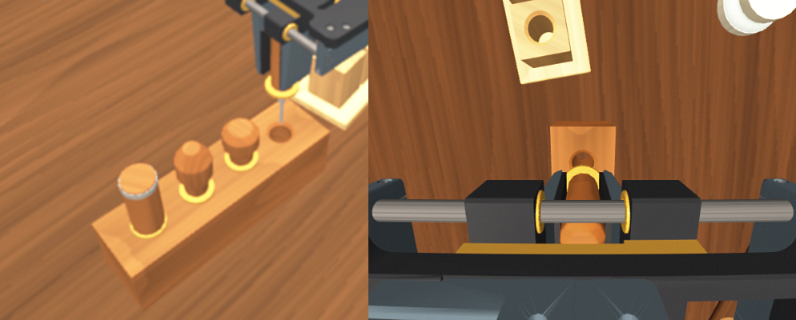

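The first three gouges are seated, and the slim blade tip, at (281,120), is over the left hole at (281,132). I'm inserting it.

Emit:
apply_moves(
  delta_pos=[
    [0,0,-0.15],
    [0,0,-0.3],
    [0,0,-0.42],
    [0,0,-0.5],
    [0,0,-0.55],
    [0,0,-0.55],
    [0,0,-0.55],
    [0,0,-0.568],
    [0,0,-0.568],
  ],
  rot=[
    [0,0,0],
    [0,0,0],
    [0,0,0],
    [0,0,0],
    [0,0,0],
    [0,0,0],
    [0,0,0],
    [0,0,0],
    [0,0,0],
  ],
  hand=[0.05,0.05,0.05,0.05,0.05,0.05,0.05,0.05,0.05],
)

```text
time_s: 29.63
ee_pos: [598.9, -73.0, 88.6]
ee_rot: [179.9, 0.0, 86.2]
force: [-0.2, -0.8, -1.5]
gripper_width: 23.3
gripper_force: 20.0
```

Emit:
apply_moves(
  delta_pos=[
    [0,0,0],
    [0,0,0],
    [0,0,0],
    [0,0,0],
    [0,0,0],
    [0,0,0],
    [0,0,0],
    [0,0,0],
  ],
  rot=[
    [0,0,0],
    [0,0,0],
    [0,0,0],
    [0,0,0],
    [0,0,0],
    [0,0,0],
    [0,0,0],
    [0,0,0],
  ],
  hand=[0.4,0.6,0.8,1,1,1,1,1],
)

```text
time_s: 30.3
ee_pos: [598.5, -72.9, 88.0]
ee_rot: [180.0, 0.0, 86.2]
force: [-0.8, -0.1, 0.4]
gripper_width: 74.2
gripper_force: 0.0
```

Emit:
apply_moves(
  delta_pos=[
    [0,0,0.1],
    [0,0,0.4],
    [0,0,0.75],
    [0,0,1],
    [0,0,1],
  ],
  rot=[
    [0,0,0],
    [0,0,0],
    [0,0,0],
    [0,0,0],
    [0,0,0],
  ],
  hand=[1,1,1,1,1],
)

```text
time_s: 30.72
ee_pos: [602.3, -73.4, 215.6]
ee_rot: [179.2, 0.1, 86.2]
force: [0.8, -0.6, 0.4]
gripper_width: 91.2
gripper_force: 0.0
```

Emit:
apply_moves(
  delta_pos=[
    [-0.3,0.9,0.2],
    [-0.6,0.9,0.2],
    [-1,0.9,0.2],
    [-1,0.9,0.2],
    [-1,0.9,0.2],
    [-1,0.9,0.2],
    [-1,0.9,0.2],
    [-1,0.9,0.2],
  ],
  rot=[
    [0,0,0],
    [0,0,0],
    [0,0,0],
    [0,0,0],
    [0,0,0],
    [0,0,0],
    [0,0,0],
    [0,0,0],
  ],
  hand=[1,1,1,1,1,1,1,1],
)

```text
time_s: 31.38
ee_pos: [479.7, 34.6, 231.8]
ee_rot: [179.9, 0.0, 86.2]
force: [0.7, -0.3, -0.4]
gripper_width: 90.9
gripper_force: 0.0
```

```bash
python3 - <<'E'
from h import *
s=grab('scene');t=grab('top')
a=s['pixels'][150:450,100:500];b=cv2.resize(t['pixels'][120:300,280:520],(400,300))
cv2.imwrite('pics/f.png',np.hstack([a,b])[:,:,::-1])
for q in ['gouge_slim','gouge_knob','gouge_pear','gouge_barrel']:
    l=[(p,spotter.landmark_of(p,q)[0]['position']) for p in (s,t)]; print(q,tri(l).round(1),[atz(p,u,70)[:2].round(1) for p,u in l])
E
```

```text
gouge_slim [599.6 -80.2  72.4] [array([598.7, -78.2]), array([599.6, -80.8])]
gouge_knob [ 591.1 -127.4   70.9] [array([ 589.7, -128. ]), array([ 592.1, -126.6])]
gouge_pear [ 591.9 -183.1   75.3] [array([ 589. , -180.8]), array([ 592.7, -184.7])]
gouge_barrel [ 587.4 -237.5   71.7] [array([ 585.7, -237.8]), array([ 588.3, -237.2])]
```

View pics/f.png

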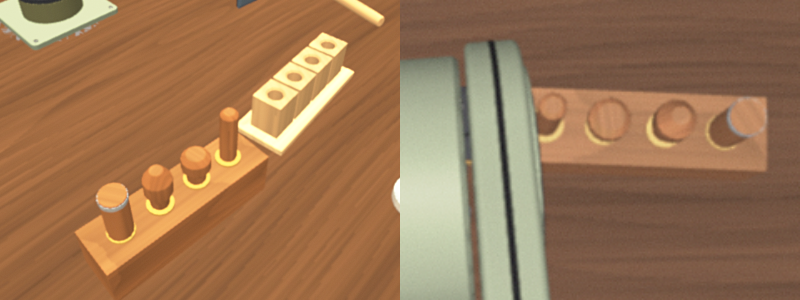

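All four gouges stand upright with their collars on the rack: barrel (120,237), pear (160,205), knob (196,181) and slim (228,157), each centred on its hole. The arm is clear.

```bash
python3 -c "
from workcell import env
print(env.job_done())"
```

```text
the job is handed in; nothing more can be done
None
```

All four gouges are in the rack in reverse order, upright with their collars resting on it in the last camera check; I handed the job in at about 31 s of robot time, and no verdict came back.

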